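# Return the used spacer board to its slot in the leaning rack

### The arm

A 6-joint arm with a two-finger parallel gripper is mounted at the origin on the work surface; the furniture and walls round the work are solid. World frame = base frame: x ahead of the robot, y to its left, z up, the work surface at z = 0. Lengths are in mm, angles in rad, forces in N, time in s.
With the tool pointing down it reaches from about 350 to 775 mm from the base axis. Payload 7.3 kg.
Tool frame: the origin (TCP) lies at the very end of the fingers, on their centre line; the grasp point (between the pads) lies 19 mm behind it (bot.grip_point_offset is the distance from the TCP to the grasp point, in mm); z points along the fingers, y is the line along which they close (so a half turn about z gives the same grasp; the last joint's range is limited). The gripper opens to 92 mm and grips with 3 to 60 N. Pads are 19 mm wide; open, the fingers measure 130 mm over their backs; the gripper's body (75 mm by 190 mm) begins 47 mm behind the grasp point.
Start: joints at [-1.278, 0.342, 1.524, -0, 1.275, -0.146], TCP at [223.073, -475.274, 204.241] pointing down, gripper open.
Joint ranges: [-2.53, 2.53], [-0.77, 2.02], [0.04, 2.7], [-1, 4.14], [0.28, 2.66], [-3.11, 3.11]. Speed limits (rad/s): [2.57, 2.57, 3.14, 3.14, 3.14, 3.14].

### API

Orientations are given as [roll, pitch, yaw] about the fixed x, y, z axes, in that order (R = Rz(yaw) Ry(pitch) Rx(roll)).
In Python, from plant import bot gives the robot as it stands. The module is installed in compiled form; this text tells all that it offers.
- The arm moves only by the shell command python3 -m jog 'ROWS' [OPENING]. ROWS is JSON, a list of rows, each a list of 6 numbers: the shift along the tool's x, y, z in mm, then the turn, a rotation vector about the tool's x, y, z in rad. In form: [[dx, dy, dz, rx, ry, rz], ...]. A call has 1 to 12 rows; each row shifts and turns the commanded pose from where the row before left it, along the tool's axes as they then stand; what a row does not reach is not made up. A row lasts 1/10 s, in which the tool goes at most 50 mm and 8.59 degrees, less where a joint would pass 70% of its speed; a pose out of reach is approached as far as the arm can. A call with a gripper value outside its range is refused whole. OPENING is the opening in per cent of the stroke, from 0 (shut) to 100 (fully open), set as the call begins (- or left out, the last holds). The fingers move at their own pace and stop on an object; the grip force is fixed at half the most. Time passes only in rows, so rows that do not move let the fingers close. It gives the time, the measured TCP pose, the force, the opening and the grip force at its end, in the units of the state.
- bot.get_obs(): the state, without advancing time (a new reading comes with each control period).
- bot.capture(name): name is "scene" or "side" or "wrist"; returns the picture (480x640x3 uint8, red, green, blue); there is no depth.
- bot.camera_model(name): a dict with "fx", "fy", "cx", "cy" (pixels), "position" and "orientation" of the camera in the world; the wrist camera has in their place "T_tool_cam" (4x4, takes a point from camera to tool coordinates, whose origin is the TCP and whose axes are the flange's). Camera axes: x right, y down, z forward; pixel columns grow to the right and rows downward; lengths in mm; the calibration is good to about 2 mm. The wrist camera is an equidistant fisheye: a pixel r from the principal point sees the ray r / f radians off the axis. A picture is of the moment at which its call begins: read the wrist's pose just before it. camera_model takes no time and is no camera call.
- bot.close_job(): hands the job in; it is judged then, once.
Trained networks look in the newest picture that a camera, given by its name, has taken for a name from the list of things; names that differ only in an ending like _2 or _b are one class to them, and where a whole thing is asked for, a point or a joint stands for the part that bears it (a point fixed in the world has none). Each returns a list of dicts, best first, with "p" (0 to 1); they miss things now and then, are a little off and sometimes report something else, mostly with a low value. They report only what shows in the picture. A call takes as long as a camera call.
- bot.outline_of(target, camera): "mask" (480x640 bool, what is visible of it) and "pixel" ([column, row] in pixels, amid what is visible of it).
The state is a dict: "time": time; "joint_positions": joint angles; "dq": joint speeds; "tau": joint torques, N m; "tool_pos": TCP position; "tcp_rot": TCP orientation; "contact_force": force on the tool from outside, world axes, zero at the start; "moment": the same for the moment, N m; "grip_width": finger opening in mm; "finger_force": force on a finger pad.
Only numpy, scipy, OpenCV 4.12 (cv2) and the standard library are available. Lean on these libraries where they do the work, as an engineer would, in place of code of your own. Each camera call takes 0.05 s, during which the arm holds its last target. There are 200 camera calls.

### The job

One of the three spacer boards has been left standing in front of the bench vice. Put it back in the leaning rack, in the narrowest slot that it will go into, pushed fully down to the slot's floor, and let go of it. Leave the other two boards standing where they are, and do not disturb the other things on the bench.

Things in the scene. Friction and masses are not known exactly. Their poses are not given: they have to be found in the camera images.
- rack: wooden rack fixed to the bench: four slots side by side, 52 mm apart, 40 mm deep, leaning 28 degrees towards the robot. Origin: centre of its 150 x 217 mm base, on the bench; x front to back, y left, z up; yaw varies. In these axes a board is pushed in along (0.469, 0, -0.883); seated, its length lies along (0.883, 0, 0.469), its thickness along y
- slot1 (a point): centre of the floor of the leftmost and narrowest slot, 14.5 mm wide. Slots have closed ends, 118 mm apart; a seated board stands 50 mm out of the mouth. The mouth is 40 mm away along (-0.469, 0, 0.883) of the rack's axes
- slot2 (a point): centre of the floor of the second slot from the left, 20.5 mm wide. The mouths' edges are rounded over, radius 5 mm: a board too thick for a slot stops within 5 mm of its mouth. The mouth is 40 mm away along (-0.469, 0, 0.883) of the rack's axes
- slot3 (a point): centre of the floor of the third slot from the left, 27.5 mm wide. Each slot is at least 3.5 mm too narrow for the next thicker board. The mouth is 40 mm away along (-0.469, 0, 0.883) of the rack's axes
- slot4 (a point): centre of the floor of the rightmost and widest slot, 34.5 mm wide; its own board is not here. The mouth is 40 mm away along (-0.469, 0, 0.883) of the rack's axes
- board_a: one of three pale wooden spacer boards standing on the bench, 110 mm long, 90 mm high, 65 to 230 g. They differ only in thickness (11 to 26 mm), which is not told: feel it with the fingers or by trying the slots. Each is 2.5 mm thinner than its own slot. Origin: centre of the underside; x along the length, y through the thickness, z up the height; same either way round
- board_b: one of three pale wooden spacer boards standing on the bench, 110 mm long, 90 mm high, 65 to 230 g. They differ only in thickness (11 to 26 mm), which is not told: feel it with the fingers or by trying the slots. Each is 2.5 mm thinner than its own slot. Origin: centre of the underside; x along the length, y through the thickness, z up the height; same either way round
- board_c: one of three pale wooden spacer boards standing on the bench, 110 mm long, 90 mm high, 65 to 230 g. They differ only in thickness (11 to 26 mm), which is not told: feel it with the fingers or by trying the slots. Each is 2.5 mm thinner than its own slot. Origin: centre of the underside; x along the length, y through the thickness, z up the height; same either way round
- vice_front (a point): point on the bench in front of the blue bench vice (fixed); the board to put away stands within 60 mm of it, the other two stand over at the right edge of the bench
- tape_measure: bystander: yellow tape measure, 35 x 83 x 64 mm, on the bench; leave it alone. Origin: centre of its underside

How it is judged:
By the outcome, as a careful person would: the job done as asked, in the order asked, and still so for the second after the job is handed in, with the robot touching nothing.
It also fails if it takes over 48 s, if anything falls off the work surface, if the arm or the gripper's body presses on something with over 40 N, if the wrist force passes 120 N, or if a joint passes its speed limit or range.

## Working session

There is one attempt and no reset: what is moved stays moved. The work goes in short steps, Python scripts to look and compute and a shell command to move; the robot and the scene stay as the last step left them, time stands still between calls to the robot, and variables do not carry over. Pictures are saved under pics/ and viewed, at most 10 in all, crops included, and the job is handed in when it is done.

```bash
mkdir -p pics; python3 - <<'E'
from plant import bot
import cv2,numpy as np
o=bot.get_obs();print({k:np.round(v,3) for k,v in o.items()})
ims=[]
for c in ["scene","side"]:
    im=bot.capture(c);cv2.imwrite(f"pics/{c}0.png",im[:,:,::-1])
    m=bot.camera_model(c);print(c,m)
    for t in ["rack","board_a","tape_measure"]:
        for d in bot.outline_of(t,c)[:4]:
            ys,xs=np.where(d["mask"]);print(c,t,round(d["p"],2),np.round(d["pixel"]),xs.min(),xs.max(),ys.min(),ys.max())
print(bot.camera_model("wrist"))
E
```

```text
{'time': np.float64(0.0), 'joint_positions': array([-1.278,  0.343,  1.525,  0.   ,  1.275, -0.146]), 'dq': array([ 0.001, -0.   , -0.001, -0.   , -0.   , -0.001]), 'tau': array([ -0.   , -43.125, -24.421,   0.072,   0.056,  -0.   ]), 'tool_pos': array([ 222.929, -474.831,  203.549]), 'tcp_rot': array([-3.14 , -0.   ,  0.439]), 'contact_force': array([-0.395, -0.062, -0.215]), 'moment': array([ 0.033, -0.015, -0.026]), 'finger_force': np.float64(0.0), 'grip_width': np.float64(91.88)}
scene {'fx': 584.7168730545008, 'fy': 584.7168730545008, 'cx': 312.85456774049635, 'cy': 239.79602650462675, 'position': array([-192.0195218 , -698.57801406,  860.05223998]), 'orientation': array([-2.29599582,  0.0159706 , -0.84506852])}
scene rack 0.89 [337. 235.] 288 386 183 287
scene board_a 0.92 [204. 212.] 182 224 184 234
scene board_a 0.73 [419. 345.] 401 444 300 367
scene board_a 0.58 [466. 284.] 445 488 257 308
side {'fx': 439.29757372671594, 'fy': 439.29757372671594, 'cx': 320.6207801945454, 'cy': 239.1056430405569, 'position': array([ 45.41725389, 533.14787725, 563.64142821]), 'orientation': array([-2.13770719, -0.02245493, -2.53187441])}
side rack 0.73 [305. 237.] 251 356 180 282
side board_a 0.96 [255. 349.] 230 281 309 385
side board_a 0.94 [353. 189.] 335 369 170 215
side board_a 0.84 [394. 201.] 377 414 184 224
side tape_measure 0.31 [305. 234.] 251 357 180 282
{'fx': 371.64829954431775, 'fy': 371.64829954431775, 'cx': 320.0974675273874, 'cy': 236.3477731711052, 'T_tool_cam': array([[ 9.23145761e-04, -9.53469749e-01, -3.01487291e-01,
         8.22104418e+01],
       [ 9.99999558e-01,  8.26089758e-04,  4.49417816e-04,
         6.65234716e-01],
       [-1.79450729e-04, -3.01487572e-01,  9.53470090e-01,
        -1.80440109e+02],
       [ 0.00000000e+00,  0.00000000e+00,  0.00000000e+00,
         1.00000000e+00]])}
```

View pics/scene0.png

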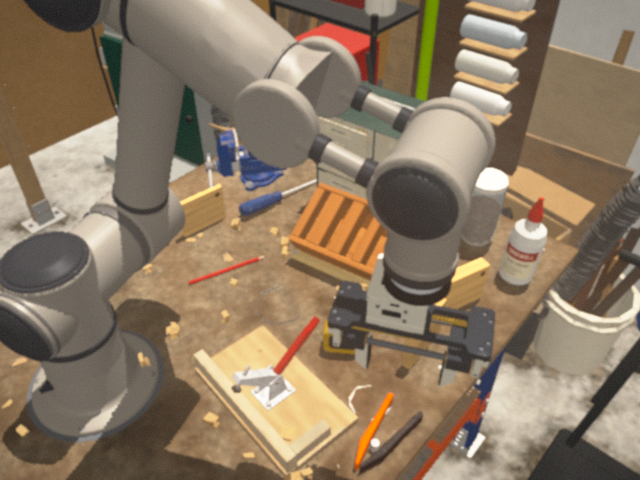

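View pics/side0.png

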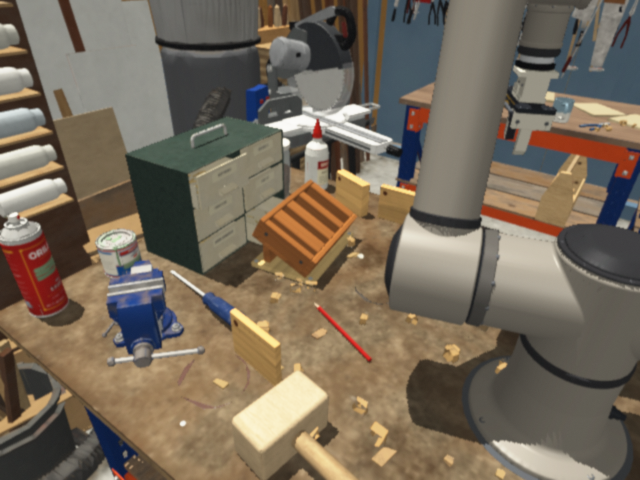

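The scene view shows the target board at (204,212), the rack at (337,235) and the vice behind the board. The side view shows the target at (255,349) and the rack at (305,237). The other two boards are at the far right edge.

```bash
cat > h.py <<'E'
import numpy as np,cv2
from plant import bot
from scipy.spatial.transform import Rotation as R
from scipy.optimize import minimize
def cam(c,obs=None):
    m=bot.camera_model(c);T=np.eye(4)
    if c=="wrist":
        o=obs or bot.get_obs();T[:3,:3]=R.from_euler('xyz',o["tcp_rot"]).as_matrix();T[:3,3]=o["tool_pos"];T=T@m["T_tool_cam"]
    else: T[:3,:3]=R.from_euler('xyz',m["orientation"]).as_matrix();T[:3,3]=m["position"]
    return dict(T=T,f=m["fx"],cx=m["cx"],cy=m["cy"],fish=c=="wrist")
def proj(C,P):
    p=(np.atleast_2d(P)-C["T"][:3,3])@C["T"][:3,:3]
    if C["fish"]:
        r=np.linalg.norm(p[:,:2],axis=1);th=np.arctan2(r,p[:,2]);u=p[:,:2]/r[:,None]*th[:,None]
    else: u=p[:,:2]/p[:,2:]
    return u*C["f"]+[C["cx"],C["cy"]]
def ray(C,px):
    u=(np.array(px,float)-[C["cx"],C["cy"]])/C["f"]
    if C["fish"]:
        th=np.linalg.norm(u);d=np.r_[u/th*np.sin(th),np.cos(th)]
    else: d=np.r_[u,1]
    d=C["T"][:3,:3]@d;return C["T"][:3,3],d/np.linalg.norm(d)
def tri(obs):  # list of (C,px)
    A=0;b=0;rs=[ray(*o) for o in obs]
    for o,d in rs: M=np.eye(3)-np.outer(d,d);A=A+M;b=b+M@o
    x=np.linalg.solve(A,b);return x,[np.linalg.norm((np.eye(3)-np.outer(d,d))@(x-o)) for o,d in rs]
def onz(C,px,z):
    o,d=ray(C,px);return o+d*(z-o[2])/d[2]
def box(x,y,yaw,t,L=110,H=90):
    c=np.array([[a*L/2,b*t/2,h*H] for a in(-1,1) for b in(-1,1) for h in(0,1)])
    return R.from_euler('z',yaw).apply(c)+[x,y,0]
def sil(C,P):
    m=np.zeros((480,640),np.uint8);cv2.fillConvexPoly(m,cv2.convexHull((proj(C,P)*16).astype(np.int32)),1,shift=4);return m>0
def fitbox(views,x0,t=None):
    def cost(p):
        tt=p[3] if t is None else t
        return sum((1-(s&m).sum()/(s|m).sum()) for C,m in views for s in [sil(C,box(p[0],p[1],p[2],max(tt,5)))])+ (0 if 11<=tt<=27 else 1)
    best=None
    for yaw in np.arange(0,np.pi,.3):
        r=minimize(cost,[x0[0],x0[1],yaw,18],method='Nelder-Mead',options=dict(initial_simplex=np.array([x0[0],x0[1],yaw,18])+np.vstack([np.zeros(4),np.diag([15,15,.2,5])]),maxiter=400))
        if best is None or r.fun<best.fun:best=r
    return best
E
python3 - <<'E'
from h import *
S,D=cam("scene"),cam("side");bot.capture("scene");bot.capture("side")
a=bot.outline_of("board_a","scene")
b=bot.outline_of("board_a","side")
ma=[d for d in a if abs(d["pixel"][0]-204)<15][0];mb=[d for d in b if abs(d["pixel"][0]-255)<15][0]
x,e=tri([(S,ma["pixel"]),(D,mb["pixel"])]);print("board",x,e)
r=fitbox([(S,ma["mask"]),(D,mb["mask"])],x);print(r.x,r.fun)
r=fitbox([(D,mb["mask"])],x);print(r.x,r.fun)
print("rack",tri([(S,[330,235]),(D,[305,237])]))
E
```

```text
board [404.57216916 182.23143401  42.39717094] [np.float64(0.41500961944976206), np.float64(0.41500961944972153)]
[ 4.04524917e+02  1.79780253e+02 -1.85347356e-01  1.12774986e+01] 0.22898643879259617
[404.47142738 180.04021852   2.95883339  11.32997513] 0.06689536878216118
rack (array([ 514.79952517, -104.90915573,   60.22673341]), [np.float64(4.316627359981509), np.float64(4.316627359981662)])
```

```bash
python3 -m jog '[[20,-18,-35,0,0,0],[32,-28,-25,0,0,0],[33,-29,-20,0,0,0],[33,-29,-15,0,0,0],[33,-29,-15,0,0,0],[33,-29,-15,0,0,0],[33,-29,-15,0,0,0],[33,-29,-10,0,0,0],[33,-29,-10,0,0,0.0],[0,0,0,0,0,0.145],[0,0,0,0,0,0.145],[0,0,0,0,0,0.145]]' 60; python3 - <<'E'
from h import *
o=bot.get_obs();im=bot.capture("wrist");cv2.imwrite("pics/w1.png",im[:,:,::-1])
print(o["tool_pos"],o["tcp_rot"],o["time"])
import pickle;pickle.dump(o,open("w1.pkl","wb"))
for t in ["rack","board_a"]:
    for d in bot.outline_of(t,"wrist")[:4]: print(t,d["p"],d["pixel"])
E
```

```text
time: 1.8
tool_pos: [373.6, -129.0, 364.4]
tcp_rot: [3.141, -0.0, -0.001]
contact_force: [0.5, -0.2, 0.1]
grip_width: 54.9
finger_force: 0.0
[ 373.61299224 -128.9839371   364.4017141 ] [ 3.14119229e+00 -4.40134861e-04 -5.18060630e-04] 1.8
rack 0.79 [329.8, 60.8]
board_a 0.95 [502.4, 149.7]
board_a 0.9 [111.8, 168.9]
board_a 0.6 [499.0, 52.6]
```

View pics/w1.png

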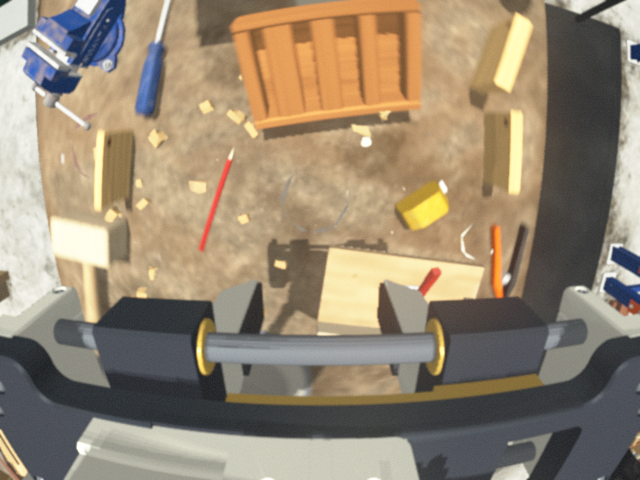

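The wrist view shows the rack's top face from about (235,25) to (420,115) with narrow slot 1 at left. The target board is at (112,169), clear on both sides apart from the mallet below it (85,235) and the vice above.

```bash
python3 -m jog '[[45,0,0,0,0,0],[45,0,0,0,0,0],[45,0,0,0,0,0],[0,0,0,0,0,0]]'; python3 - <<'E'
from h import *
import pickle
o=bot.get_obs();im=bot.capture("wrist");pickle.dump(o,open("w2.pkl","wb"));cv2.imwrite("pics/w2.png",im[:,:,::-1])
print(o["tool_pos"],o["tcp_rot"])
a=cv2.imread("pics/w1.png")[0:140,225:430];b=im[:,:,::-1]
for d in bot.outline_of("rack","wrist")[:2]:
    ys,xs=np.where(d["mask"]);print(d["p"],d["pixel"],xs.min(),xs.max(),ys.min(),ys.max())
cv2.imwrite("pics/w1c.png",cv2.resize(a,None,fx=3.9,fy=3.9,interpolation=cv2.INTER_CUBIC))
x0,x1,y0,y1=xs.min()-8,xs.max()+8,ys.min()-8,ys.max()+8;x0=max(x0,0);y0=max(y0,0)
s=min(800/(x1-x0),600/(y1-y0));print("crop",x0,y0,s)
cv2.imwrite("pics/w2c.png",cv2.resize(np.ascontiguousarray(b[y0:y1,x0:x1]),None,fx=s,fy=s,interpolation=cv2.INTER_CUBIC))
E
```

```text
time: 2.35
tool_pos: [512.1, -129.2, 360.9]
tcp_rot: [-3.139, 0.003, 0.009]
contact_force: [-0.8, -0.1, 0.0]
grip_width: 54.6
finger_force: 0.0
[ 512.09131353 -129.21609944  360.87348831] [-3.13948254  0.00344943  0.00912605]
0.95 [328.6, 160.2] 230 420 97 230
crop 222 89 3.883495145631068
```

View pics/w2c.png

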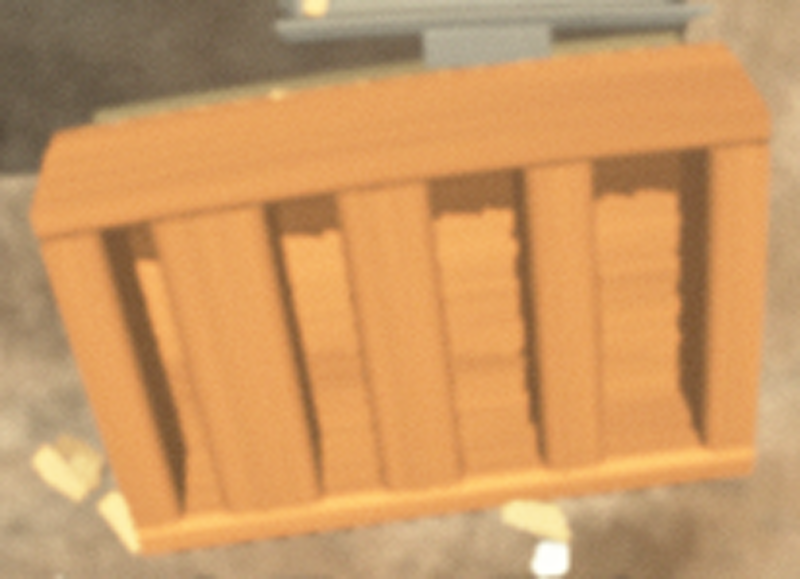

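View pics/w1c.png

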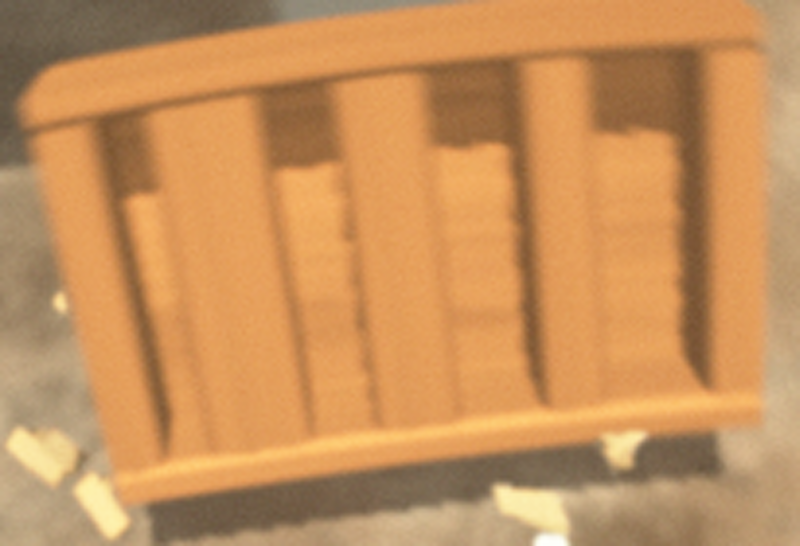

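```bash
cat > rack.py <<'E'
from h import *
import pickle
from scipy.optimize import least_squares
C1=cam("wrist",pickle.load(open("w1.pkl","rb")));C2=cam("wrist",pickle.load(open("w2.pkl","rb")))
b2=[(105,232),(157,225),(265,205),(338,192),(428,180),(523,168),(592,160),(708,147)]
f2=[(182,515),(228,512),(318,495),(386,488),(460,475),(545,467),(600,458),(707,447)]
b1=[(98,122),(150,115),(258,95),(333,82),(428,70),(522,60),(590,55),(703,48)]
f1=[(165,460),(215,452),(312,433),(380,425),(460,415),(548,405),(600,400),(710,392)]
p2=np.array(b2+f2)/3.883495+[222,89];p1=np.array(b1+f1)/3.9+[225,0]
L=np.array([.883,0,.469]);N=np.array([-.469,0,.883])
W=[14.5,20.5,27.5,34.5];Y=[78,26,-26,-78]
def pts(p):
    q=np.array([L*e*59+[0,y+s*w/2,0]-N*2.5 for e in(1,-1) for w,y in zip(W,Y) for s in(1,-1)])
    return R.from_euler('z',p[3]).apply(q)+p[:3]
def fit(use=(0,1)):
    fun=lambda p:np.concatenate([(proj(C,pts(p))-z).ravel() for i,(C,z) in enumerate([(C1,p1),(C2,p2)]) if i in use])
    return least_squares(fun,[515,-105,90,0.1],loss='soft_l1')
E
python3 - <<'E'
from rack import *
for u in [(0,1),(0,),(1,)]:
    r=fit(u);print(u,r.x,np.sqrt(np.mean(r.fun**2)))
r=fit();print(np.round(r.fun.reshape(2,2,8,2),1))
np.save("rack.npy",r.x)
q=r.x;Rz=R.from_euler('z',q[3]);s=Rz.apply([0,78,0])+q[:3];print("slot1 mouth",s,"push",Rz.apply(-N),"len",Rz.apply(L))
# check against scene/side overlays
for c in ["scene","side"]: print(c,np.round(proj(cam(c),pts(q))[[0,7,8,15]],1))
E
```

```text
(0, 1) [ 5.25216447e+02 -1.39723778e+02  9.22237810e+01  1.43176702e-01] 1.0508849659188866
(0,) [ 5.25992690e+02 -1.40985402e+02  8.96835841e+01  1.37200541e-01] 0.6955123194107651
(1,) [ 5.24530160e+02 -1.38697394e+02  8.98756744e+01  1.50045724e-01] 0.7040091567210373
[[[[-1.9  0.4]
   [-2.8 -0.3]
   [-0.6 -0.4]
   [-1.9  0.2]
   [-1.7  0.1]
   [-1.8  0.1]
   [-1.2 -0.1]
   [-1.  -0.1]]

  [[ 0.6  0.4]
   [-1.2  0.6]
   [ 0.5  1.2]
   [-1.   1. ]
   [ 0.2  0.7]
   [-1.1  0.7]
   [ 1.6  0.2]
   [-0.7 -0.3]]]


 [[[ 0.3 -1.3]
   [-0.8 -1.5]
   [ 1.1 -1. ]
   [ 0.3 -0.2]
   [ 1.7 -0.3]
   [ 1.4 -0.1]
   [ 1.9 -0. ]
   [ 1.5  0.4]]

  [[ 1.3 -0.4]
   [ 0.  -1. ]
   [ 2.3 -0. ]
   [ 0.1 -0.2]
   [ 1.9  0.5]
   [ 0.5 -0. ]
   [ 1.9  0.4]
   [-0.5  0.2]]]]
slot1 mouth [514.08678093 -62.52189633  92.22378102] push [ 0.46420106  0.06692068 -0.883     ] len [0.87396489 0.12599353 0.469     ]
scene [[326.  189.2]
 [402.6 218.1]
 [299.1 236.2]
 [375.8 269. ]]
side [[269.4 218.7]
 [310.9 185.1]
 [314.6 255.1]
 [350.4 216.3]]
```

```bash
python3 -m jog '[[-12,-38,0,0,0,0],[-12,-38,0,0,0,0],[-12,-38,5,0,0,0],[-12,-38,10,0,0,0],[-12,-38,20,0,0,0],[-12,-38,25,0,0,0],[-12,-38,30,0,0,0],[-12,-38,30,0,0,0.0],[-10,-4,20,0,0,0.1],[0,0,0,0,0,0.09],[0,0,0,0,0,0],[0,0,0,0,0,0]]'; python3 - <<'E'
from h import *
import pickle
o=bot.get_obs();im=bot.capture("wrist");pickle.dump(o,open("w3.pkl","wb"));cv2.imwrite("pics/w3.png",im[:,:,::-1])
print(o["tool_pos"],o["tcp_rot"])
W=cam("wrist",o);D=cam("side")
ds=bot.outline_of("board_a","wrist")
for d in ds: print(d["p"],d["pixel"])
g=proj(W,[404,180,60])[0];print("expect",g)
mw=min(ds,key=lambda d:np.hypot(*(d["pixel"]-g)))["mask"]
bot.capture("side");b=bot.outline_of("board_a","side")
mb=[d["mask"] for d in b if np.hypot(d["pixel"][0]-255,d["pixel"][1]-349)<20]
print(len(mb))
r=fitbox([(W,mw)]+[(D,m) for m in mb[:1]],[404,180]);print(r.x,r.fun)
r=fitbox([(W,mw)],[404,180]);print(r.x,r.fun)
C1=cam("wrist",pickle.load(open("w1.pkl","rb")))
for p in [(60,70),(125,45),(30,65),(85,125),(25,85)]: print("vice",p,np.round(onz(C1,p,100)))
for p in [(52,220),(125,220),(110,265),(55,262)]: print("mallet",p,np.round(onz(C1,p,50)))
E
```

```text
time: 3.65
tool_pos: [401.4, 178.0, 225.2]
tcp_rot: [-3.141, -0.002, -0.183]
contact_force: [-0.1, -0.2, -0.0]
grip_width: 55.2
finger_force: 0.0
[401.36361171 178.02562218 225.24337463] [-3.14087620e+00 -2.06158883e-03 -1.83368819e-01]
0.74 [318.0, 207.9]
expect [317.1565938  207.75271886]
1
[405.58234265 179.43608112   2.97977861  11.03171756] 0.11735645795178451
[ 4.05257431e+02  1.79485062e+02 -1.61755142e-01  1.10555261e+01] 0.03718768158047647
vice (60, 70) [559. 233. 100.]
vice (125, 45) [574. 122. 100.]
vice (30, 65) [579. 296. 100.]
vice (85, 125) [474. 189. 100.]
vice (25, 85) [550. 307. 100.]
mallet (52, 220) [328. 319.  50.]
mallet (125, 220) [326. 167.  50.]
mallet (110, 265) [251. 210.  50.]
mallet (55, 262) [253. 332.  50.]
```

View pics/w3.png

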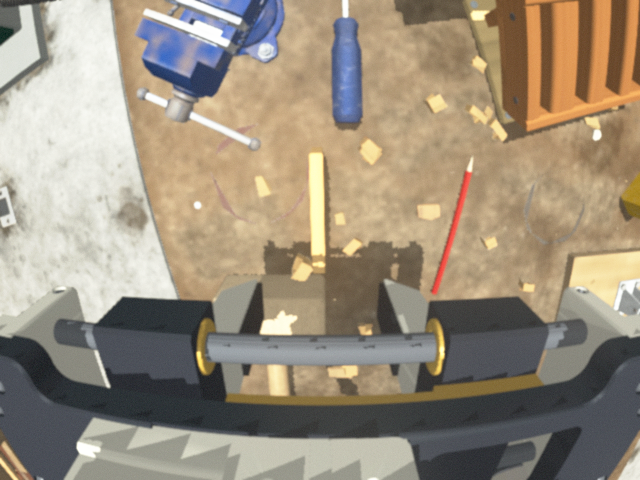

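The w3 view shows the target board's thin top from (315,153) to (318,265), centred ahead of the fingers. The vice handle (200,120) and screwdriver (345,75) are well clear.

```bash
python3 -m jog '[[3.7,-2.2,40,0,0,-0.018],[0,0,45,0,0,0],[0,0,45,0,0,0],[0,0,30,0,0,0],[0,0,12,0,0,0],[0,0,0,0,0,0],[0,0,0,0,0,0]]' && python3 -m jog '[[0,0,0,0,0,0],[0,0,0,0,0,0],[0,0,0,0,0,0],[0,0,0,0,0,0],[0,0,0,0,0,0],[0,0,0,0,0,0],[0,0,0,0,0,0]]' 0
```

```text
time: 4.55
tool_pos: [405.9, 179.9, 52.7]
tcp_rot: [-3.141, -0.001, -0.168]
contact_force: [0.7, 0.5, 0.1]
grip_width: 54.8
finger_force: 0.0
time: 5.25
tool_pos: [405.4, 180.0, 52.3]
tcp_rot: [3.142, -0.0, -0.168]
contact_force: [-0.7, 0.0, 1.3]
grip_width: 11.5
finger_force: 30.0
```

Width 11.5 means the thinnest board (12 mm), so it goes in slot 1. Lift, carry over and tilt.

```bash
python3 -m jog '[[0,0,-30,0,0,0],[0,0,-45,0,0,0],[0,0,-45,0,0,0],[0,0,-45,0,0,0],[0,0,-20,0,0,0],[17.8,39,0,0,0,0],[17.8,39,0,0,0,0],[17.8,39,0,0,0,0],[17.8,39,0,0,0,0],[17.8,39,0,0,0,0],[17.8,39,0,0,0,0],[0,0,0,0,0,0]]' && python3 -m jog '[[0,0,0,0,0,-0.104],[0,0,0,0,0,-0.104],[0,0,0,0,0,-0.103],[0,0,0,0,0.122,0],[0,0,0,0,0.122,0],[0,0,0,0,0.122,0],[0,0,0,0,0.122,0],[0,0,0,0,0,0],[0,0,0,0,0,0],[0,0,0,0,0,0]]'; cat > est.py <<'E'
from rack import *
o=bot.get_obs();q=np.load("rack.npy")
T=R.from_euler('xyz',o["tcp_rot"]);Rz=R.from_euler('z',q[3])
des=R.from_matrix(Rz.as_matrix()@np.c_[L,[0,-1,0],-N])  # tool x,y,z
print("turn needed (tool)",(T.inv()*des).as_rotvec().round(4))
m=Rz.apply([0,78,0])+q[:3]
d=des.inv().apply(m-o["tool_pos"]);print("tcp->mouth in desired axes",d.round(1))
E
python3 - <<'E'
from est import *
im=bot.capture("wrist");pickle.dump(o,open("w4.pkl","wb"));cv2.imwrite("pics/w4.png",im[:,:,::-1])
E
```

```text
time: 6.45
tool_pos: [472.3, -73.0, 236.6]
tcp_rot: [3.14, -0.0, -0.173]
contact_force: [-0.1, 0.3, -1.7]
grip_width: 12.0
finger_force: 30.0
time: 7.45
tool_pos: [472.7, -68.9, 238.2]
tcp_rot: [3.141, -0.488, 0.144]
contact_force: [-0.3, 0.2, -1.0]
grip_width: 11.8
finger_force: 30.0
turn needed (tool) [0.0008 0.0005 0.0005]
tcp->mouth in desired axes [-31.4  -0.4 148.5]
```

View pics/w4.png

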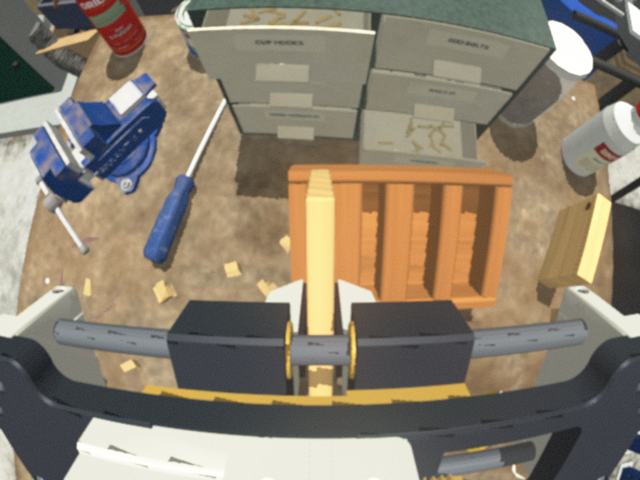

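The w4 view shows the held board over slot 1 with its far end at about (320,172-197). Slots 2-4 are open and upright in the picture, at (370..500, 185-300).

```bash
python3 - <<'E'
from rack import *
im=cv2.imread("pics/w4.png");cv2.imwrite("pics/w4c.png",cv2.resize(im[155:315,280:520],None,fx=3.3333,fy=3.3333,interpolation=cv2.INTER_CUBIC))
o=pickle.load(open("w4.pkl","rb"));C=cam("wrist",o);T=R.from_euler('xyz',o["tcp_rot"])
P=np.array([[55,s*6,z] for z in(-38,52) for s in (-1,1)])
print("board pred in crop",((proj(C,T.apply(P)+o["tool_pos"])-[280,155])*3.3333).round())
print("slots pred in crop",((proj(C,pts(np.load("rack.npy")))-[280,155])*3.3333).round().tolist())
E
```

```text
board pred in crop [[ 77. 127.]
 [180. 127.]
 [ 99.  37.]
 [163.  37.]]
slots pred in crop [[103.0, 95.0], [157.0, 95.0], [284.0, 96.0], [358.0, 97.0], [456.0, 99.0], [549.0, 102.0], [617.0, 104.0], [722.0, 109.0], [106.0, 487.0], [154.0, 487.0], [268.0, 486.0], [335.0, 485.0], [425.0, 483.0], [510.0, 481.0], [573.0, 478.0], [671.0, 474.0]]
```

View pics/w4c.png

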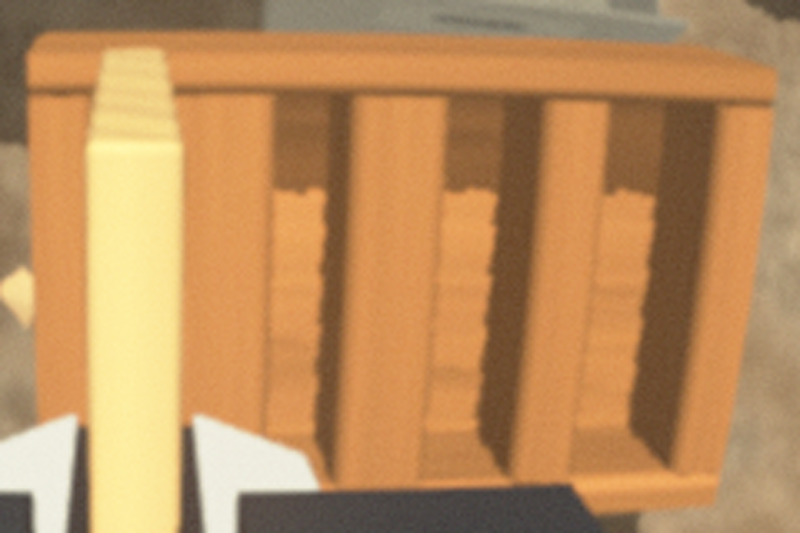

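The crop shows the board's far end at top edge v≈141 (x 88–181) and bottom v≈48 (x 105–164). The slot back corners are at x 272/352, 445/545 and 607/718. I'll fit the rack, the camera offset and the board jointly.

```bash
cat > joint.py <<'E'
from rack import *
k=1/3.3333
o4=pickle.load(open("w4.pkl","rb"));C4=cam("wrist",o4);T4=R.from_euler('xyz',o4["tcp_rot"])
i4=[2,3,4,5,6,7,12,13,14,15]
p4=np.array([(272,95),(352,97),(445,97),(545,98),(607,102),(718,106),(425,475),(508,475),(572,470),(671,470)])*k+[280,155]
bd=np.array([(88,141),(181,141),(105,48),(164,48)])*k+[280,155]
def adj(C,c):
    T=C["T"].copy();D=np.eye(4);D[:3,:3]=R.from_rotvec(c[3:]).as_matrix();D[:3,3]=c[:3];return {**C,"T":T@D}
def fun(p):
    c=p[4:10];P=pts(p);t=p[11]
    B=np.array([[55+p[10],s*t/2,z+p[12]] for z in(-38,52) for s in(-1,1)])
    v=[(proj(adj(C1,c),P)-p1).ravel(),(proj(adj(C2,c),P)-p2).ravel(),1.5*(proj(adj(C4,c),P[i4])-p4).ravel(),2*(proj(adj(C4,c),T4.apply(B)+o4["tool_pos"])-bd).ravel(),
     c[:3]/1.5,c[3:]/.005,[p[10]/1.5,(t-12)/.3,p[12]/1.0]]
    return np.concatenate(v)
r=least_squares(fun,np.r_[np.load("rack.npy"),np.zeros(7),12,0],loss='soft_l1',x_scale=np.r_[1,1,1,.01,1,1,1,.01,.01,.01,1,1,1])
if __name__=="__main__":
    print("rack",r.x[:4].round(3),"cam",r.x[4:10].round(4),"board dx,t,dz",r.x[10:].round(2))
    e=fun(r.x);print("rms",[np.sqrt(np.mean(s**2)).round(2) for s in (e[:32],e[32:64],e[64:84],e[84:92])])
    print("sd",np.sqrt(np.diag(np.linalg.inv(r.jac.T@r.jac)))[:4].round(4))
    np.save("rack.npy",r.x[:4]);import est
E
python3 joint.py
```

```text
rack [ 5.27239e+02 -1.38886e+02  9.45560e+01  1.59000e-01] cam [-1.0664e+00 -4.8290e-01 -3.0264e+00  1.5000e-03  3.6000e-03 -9.7000e-03] board dx,t,dz [-0.7  11.34  0.25]
rms [np.float64(0.98), np.float64(0.83), np.float64(1.48), np.float64(0.38)]
sd [1.5343 0.6993 1.2764 0.0043]
turn needed (tool) [ 0.0078  0.0004 -0.0129]
tcp->mouth in desired axes [-29.6  -0.2 146.7]
```

```bash
python3 -m jog '[[-15,0,15,0.008,0,-0.013],[-14,0,20,0,0,0],[0,0,25,0,0,0],[0,0,12,0,0,0],[0,0,0,0,0,0],[0,0,0,0,0,0],[0,0,0,0,0,0]]'; python3 -c "import est"; python3 - <<'E'
from h import *
im=bot.capture("wrist");cv2.imwrite("pics/w5.png",im[:,:,::-1]);cv2.imwrite("pics/w5c.png",cv2.resize(im[190:350,220:460,::-1],None,fx=3.3333,fy=3.3333,interpolation=cv2.INTER_CUBIC))
E
```

```text
time: 8.2
tool_pos: [480.1, -67.3, 160.8]
tcp_rot: [-3.141, -0.489, 0.159]
contact_force: [-0.0, 0.6, -1.1]
grip_width: 11.9
finger_force: 30.0
turn needed (tool) [-0.0001 -0.0006 -0.0001]
tcp->mouth in desired axes [ 0.   0.2 75. ]
```

View pics/w5c.png

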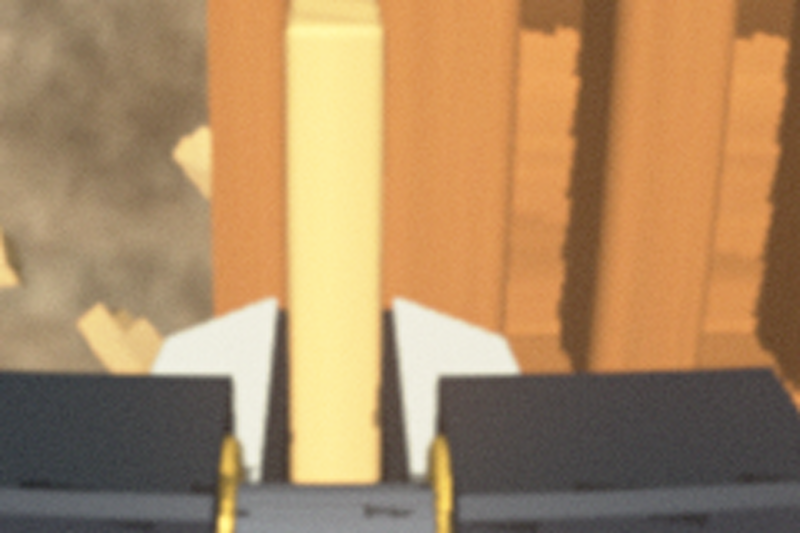

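The w5 crop shows the board (x 288–382) running parallel to the rack's left wall edge (x 210–213) and the slot edges, centred over slot 1. I'll push in.

```bash
python3 -m jog '[[0,0,10,0,0,0],[0,0,8,0,0,0],[0,0,4,0,0,0],[0,0,3,0,0,0],[0,0,3,0,0,0],[0,0,2,0,0,0],[0,0,0,0,0,0]]'; python3 -c "import est"
```

```text
time: 8.95
tool_pos: [493.2, -64.7, 133.2]
tcp_rot: [-3.14, -0.487, 0.157]
contact_force: [-0.6, 0.8, -2.1]
grip_width: 11.8
finger_force: 30.0
turn needed (tool) [-0.0012  0.0009 -0.0012]
tcp->mouth in desired axes [ 1.2  0.7 44.4]
```

```bash
python3 -m jog '[[0,0,3,0,0,0],[0,0,3,0,0,0],[0,0,3,0,0,0],[0,0,3,0,0,0],[0,0,0,0,0,0]]'; python3 -c "import est"
```

```text
time: 9.45
tool_pos: [498.8, -63.9, 122.4]
tcp_rot: [-3.14, -0.487, 0.157]
contact_force: [0.0, 1.1, -1.4]
grip_width: 12.0
finger_force: 30.0
turn needed (tool) [-0.0011  0.001  -0.0012]
tcp->mouth in desired axes [ 1.2  0.6 32.2]
```

```bash
python3 -m jog '[[0,0,4,0,0,0],[0,0,4,0,0,0],[0,0,4,0,0,0],[0,0,3,0,0,0],[0,0,0,0,0,0]]'; python3 -c "import est"
```

```text
time: 9.95
tool_pos: [505.7, -62.7, 109.1]
tcp_rot: [-3.14, -0.487, 0.157]
contact_force: [-0.9, 2.3, -2.2]
grip_width: 11.7
finger_force: 30.0
turn needed (tool) [-0.0011  0.0011 -0.0012]
tcp->mouth in desired axes [ 1.3  0.6 17.1]
```

```bash
for i in 1; do python3 -m jog '[[0,0,2,0,0,0],[0,0,2,0,0,0],[0,0,0,0,0,0]]'; done; python3 -m jog '[[0,0,1.5,0,0,0],[0,0,1.5,0,0,0],[0,0,0,0,0,0]]'; python3 -c "import est"
```

```text
time: 10.25
tool_pos: [507.7, -62.5, 105.9]
tcp_rot: [-3.14, -0.488, 0.157]
contact_force: [0.0, 3.6, -0.1]
grip_width: 11.7
finger_force: 30.0
time: 10.55
tool_pos: [508.4, -62.4, 104.3]
tcp_rot: [-3.142, -0.489, 0.159]
contact_force: [-15.6, 2.1, 17.9]
grip_width: 11.7
finger_force: 30.1
turn needed (tool) [-0.     -0.0003  0.    ]
tcp->mouth in desired axes [ 1.2  0.5 11.7]
```

```bash
python3 -m jog '[[0,0,1.5,0,0,0],[0,0,0,0,0,0],[0,0,0,0,0,0]]'; python3 -m jog '[[0,0,-1,0,0,0],[0,0,0,0,0,0],[0,0,0,0,0,0],[0,0,0,0,0,0],[0,0,0,0,0,0]]' 45;python3 -m jog '[[0,0,-20,0,0,0],[0,0,-40,0,0,0],[0,0,-40,0,0,0],[0,0,-30,0,0,0],[0,0,0,0,0,0],[0,0,0,0,0,0]]'; python3 - <<'E'
from h import *
for c in ["wrist","side"]:
    im=bot.capture(c);cv2.imwrite(f"pics/{c}6.png",im[:,:,::-1])
W=bot.capture("wrist")[:,:,::-1];S=bot.capture("side")[150:330,210:430,::-1]
a=cv2.resize(W[130:370,180:500],(400,300));b=cv2.resize(S,(400,327),interpolation=cv2.INTER_CUBIC)[:300]
cv2.imwrite("pics/f.png",np.hstack([a,b]))
E
```

```text
time: 10.85
tool_pos: [509.2, -62.3, 103.8]
tcp_rot: [3.141, -0.49, 0.159]
contact_force: [-22.3, 1.4, 26.6]
grip_width: 11.9
finger_force: 30.1
time: 11.35
tool_pos: [509.5, -62.5, 102.9]
tcp_rot: [-3.141, -0.488, 0.158]
contact_force: [0.4, 0.1, 0.3]
grip_width: 40.7
finger_force: 0.0
time: 11.95
tool_pos: [449.3, -72.3, 218.2]
tcp_rot: [3.141, -0.489, 0.158]
contact_force: [0.6, -0.5, -0.6]
grip_width: 41.3
finger_force: 0.0
```

View pics/f.png

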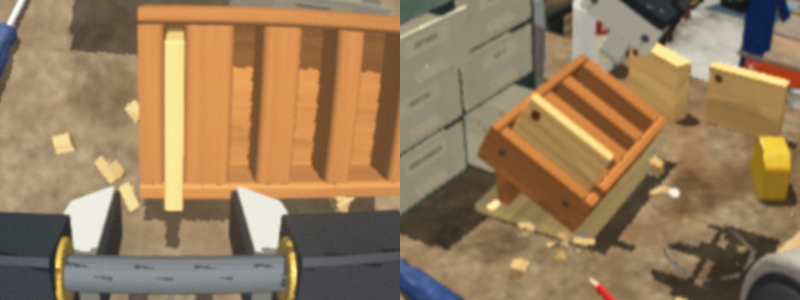

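The wrist view (left) shows the board in slot 1 with its top from (175,40) to (174,210). The side view (right) shows it standing straight out of the leftmost slot, with the other boards and the tape in place. I'll do a numeric depth check.

```bash
python3 - <<'E'
from h import *
from joint import adj,r,L,N
o=bot.get_obs();C=adj(cam("wrist",o),r.x[4:10]);q=r.x
Rz=R.from_euler('z',q[3]);m=Rz.apply([0,78,0])+q[:3]
for h in (50,54,60):
    P=np.array([m+Rz.apply(L*e+N*h) for e in(54.3,-54.3)]);print(h,proj(C,P).round(1))
    D=cam("side");print("   side",proj(D,P).round(1))
bot.capture("side");im=bot.capture("wrist")
for c in("wrist","side"):
  for d in bot.outline_of("board_a",c):
    ys,xs=np.where(d["mask"]);i,j,k=xs.argmin(),xs.argmax(),ys.argmin();print(c,round(d["p"],2),d["pixel"],"L",xs[i],ys[i],"R",xs[j],ys[j],"T",xs[k],ys[k],"bot",ys.max())
E
```

```text
50 [[321.4 160.6]
 [320.  295.4]]
   side [[282.3 200.1]
 [325.8 234.3]]
54 [[321.4 161.2]
 [320.  297.7]]
   side [[283.1 198.7]
 [326.7 233. ]]
60 [[321.5 162. ]
 [320.  301.1]]
   side [[284.3 196.6]
 [328.1 231. ]]
wrist 0.91 [587.0, 226.3] L 548 261 R 620 183 T 606 174 bot 271
wrist 0.82 [608.1, 294.5] L 560 296 R 615 303 T 601 289 bot 308
wrist 0.63 [315.3, 223.2] L 311 189 R 328 196 T 316 152 bot 298
side 0.96 [355.9, 191.4] L 335 192 R 370 185 T 351 175 bot 216
side 0.92 [399.1, 206.6] L 377 213 R 423 196 T 382 184 bot 225
side 0.73 [299.8, 229.4] L 272 221 R 326 235 T 284 202 bot 254
```

```bash
python3 -c "
from plant import bot
print(bot.close_job())"
```

```text
the job is handed in; nothing more can be done
None
```

The thin 12 mm board is in slot 1, pushed to the floor and released; the arm is clear, the other things were not touched, and the job was handed in at about 12 s (no verdict was returned).

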